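# Lock the board in the gluing jig and start the vacuum pump

## Task

Lock the loose board in the gluing jig and start its vacuum pump, using only the fingertips: push the long hold-down arm all the way down, then the short one, then press the raised half of the rocker switch all the way down, and last press the round button fully in and let it come back out. Keep to that order and leave the square button alone. Pick up or shift nothing: the board, the things lying on it and the things round about stay where they are.

Things in the scene. Friction and masses are not known exactly. Their poses are not given: they have to be found in the camera images.
- jig: gluing jig: fixed plywood bed 260 x 280 x 12 mm on the bench, carrying the board and both hold-downs. Origin: centre of its underside, on the bench; x axis from the robot's side to the far side, y to the left, z up. The jig and the control panel may change sides
- board: loose light wood-fibre board 170 x 240 x 16 mm, 0.3 to 0.65 kg, lying on the near part of the jig bed (top face 28 mm above the bench); to be held down, never moved more than 12 mm. Origin: centre of its underside
- long_clamp: fixed steel bracket of the LONG hold-down, on the far side of the jig bed, its position left or right varies. Origin: underside of the bracket, on the bed 12 mm above the bench, directly below the hinge pin; the pin is horizontal along the bracket's y axis, 34 mm above the origin. The arm reaches from the pin along the bracket's -x direction over the board. Both hold-downs stand 130 mm apart
- long_pad (a point): middle of the top of the square black rubber thumb pad (40 x 40 mm) at the end of the long arm, 90 mm from the hinge pin along the arm (arm 110 mm long, 18 mm wide). When the arm is fully down the pad top is level, 57 mm above the bench, 90 mm from the bracket's origin along its -x; raised, up to about 95 mm above the bench (its outer edge about 104 mm)
- long_arm (a joint): angle of the long arm, rad: 0 = fully raised (tilted up 0.45), 0.45 = fully down and level, on its stop. Starts between 0 and 0.12. Stiff friction hinge without spring: stays where it is left; pushing the pad down takes about 3 N. It counts as down above 0.40
- short_clamp: fixed steel bracket of the SHORT hold-down, built like the long one and with the same origin and axes
- short_pad (a point): middle of the top of the square black rubber thumb pad (40 x 40 mm) at the end of the short arm, 50 mm from the hinge pin along the arm (arm 70 mm long). When fully down the pad top is level, 57 mm above the bench, 50 mm from the bracket's origin along its -x; raised, up to about 78 mm above the bench (its outer edge about 87 mm)
- short_arm (a joint): angle of the short arm, rad, as for the long arm: 0 raised, 0.45 fully down; starts between 0 and 0.12; pushing the pad takes about 5 N; stays where it is left. It counts as down above 0.40
- panel: control panel: fixed plywood board 180 x 280 x 12 mm on the bench with three grey switch housings in a row along its y axis, 90 mm apart, in an order that varies. Origin: centre of its underside; x axis away from the robot
- rocker_box: fixed grey housing 90 x 72 x 45 mm with the rocker switch. Origin: centre of its underside, 12 mm above the bench; its x axis points away from the robot, along the rocker
- rocker_press (a point): point on the top face of the half of the black rocker nearer the robot, which is the raised half at the start, 24 mm from the rocker's pivot (rocker plate 70 mm along x, 42 mm along y, pivot under its middle). At the start about 80 mm above the bench, fully pressed about 70 mm above the bench
- rocker (a joint): angle of the rocker, rad: 0 = off, near half raised; 0.44 = on, near half fully down. Friction only, no spring: stays where it is left; takes about 3 to 5 N at the press point. It counts as on above 0.37
- round_box: fixed grey housing 90 x 72 x 45 mm with the round button in the middle of its top. Origin: centre of its underside, 12 mm above the bench; x axis away from the robot
- round_button_top (a point): centre of the top of the round black start button, 36 mm across, 77 mm above the bench when out; stands 14 mm above a flat steel collar
- round_button (a joint): travel of the round button, m: 0 = out, 0.008 = fully in. Springs back; fully in takes about 6 N. It counts as pressed above 0.006
- square_button_top (a point): centre of the top of the square black button, 36 x 36 mm, in the middle of its own grey housing like the round one, 77 mm above the bench; leave it alone
- square_button (a joint): travel of the square button, m: 0 = out; must stay out (under 0.003)
- pencil: pencil 8 mm thick, about 160 mm long, lying on the near edge of the board, along the jig's y; bystander. Origin: middle, underside
- sanding_block: cork sanding block 45 x 100 x 30 mm on the control panel in front of the housings; bystander. Origin: centre of its underside
- scraper: flat plastic scraper 95 x 100 x 12 mm lying on the bench to the right of the work; bystander
- tape: roll of paper tape 100 mm across, 25 mm high, lying flat beyond the jig and panel; bystander
- roller: hand roller, about 190 mm long, 36 mm high, lying beyond the work; bystander
- glue_jar: closed jar 84 mm across, 85 mm high, beyond the work; bystander
- steel_rule: steel rule 30 x 300 x 4 mm lying on the bench to the left of the work; bystander

How it is judged:
By the outcome, as a careful person would: the job done as asked, in the order asked, and still so for the second after the job is handed in, with the robot touching nothing.
It also fails if it takes over 54 s, if anything falls off the work surface, if the arm or the gripper's body presses on something with over 40 N, if the wrist force passes 120 N, or if a joint passes its speed limit or range.

## Robot

A 7-joint arm with a two-finger parallel gripper is mounted at the origin on the work surface. World frame = base frame: x ahead of the robot, y to its left, z up, the work surface at z = 0. Lengths are in mm, angles in rad, forces in N, time in s.
With the tool pointing down it reaches from about 425 to 950 mm from the base axis. Payload 16.7 kg.
Tool frame: the origin (TCP) lies midway between the tips of the shut fingers; the grasp point (between the pads) lies 19 mm behind it; z points along the fingers, y is the direction in which the jaws open and shut (so a half turn about z gives the same grasp; the last joint's range is limited). The gripper opens to 94 mm and grips with 3 to 60 N. Pads are 16 mm wide; open, the fingers measure 119 mm over their backs; the gripper's body (75 mm by 177 mm) begins 78 mm behind the grasp point.
Start: joints at [-0.149, 0.426, 0.074, 1.606, -0.034, 1.111, -0.067], TCP at [674.962, -0.018, 205.467] pointing down, gripper open.
Joint ranges: [-2.85, 2.85], [-0.5, 2.14], [-1.23, 1.37], [0.21, 2.46], [-1.02, 4.16], [0.16, 2.05], [-2.73, 2.73]. Speed limits (rad/s): [1.89, 1.89, 2.39, 2.39, 3.01, 3.01, 3.01].

## Interface

Orientations are given as a unit quaternion [w, x, y, z].
In Python, from plant import manip gives the robot as it stands.
- The arm moves only by the shell command python3 -m pendant 'ROWS' [OPENING] [FORCE]. ROWS is JSON, a list of rows, each a list of 6 numbers: the shift along the tool's x, y, z as a fraction of full scale, then the turn, a rotation vector about the tool's x, y, z as a fraction of full scale. A call has 1 to 8 rows; each row is the pose to reach, as a shift and turn from the pose commanded when the call began, along the tool's axes at that moment; what a row does not reach only later rows make up. Full scale, the value 1, is 20 cm for a shift and 2 rad for a turn. A row lasts 1/8 s, in which the tool goes at most 62.5 mm and 10.7 degrees, less where a joint would pass 70% of its speed; a pose out of reach is approached as far as the arm can. A call with a number of a shift or a turn outside -1 to 1 is refused whole. A call with a gripper value outside its range is refused whole. OPENING is the gripper's target within -1 to 1 (shut at 1, half-way at 0, fully open at -1), set as the call begins (- or left out, the last holds). The fingers move at their own pace and stop on an object; FORCE is the grip in N (left out, the last holds). Time passes only in rows, so rows that repeat a pose let the fingers close. It gives the time, the measured TCP pose, the force and the opening at its end, in the units of the state.
- manip.observe(): the state, without advancing time (a new reading comes with each control period).
- manip.camera(name): name is "scene" or "side" or "wrist"; returns a dict with "color" (400x640x3 uint8, red, green, blue), "depth" (400x640 float32, mm along the optical axis (not along the pixel's ray), 0 where there is no reading), "vertical_fov" (degrees; the focal length in pixels is half the picture's height over the tangent of half this angle, whatever the lens; pixels are square), "cx", "cy" (the principal point, pixels), "R" (3x3) and "t" (3): a world point X has camera coordinates R X + t. Camera axes: x right, y down, z forward; pixel columns grow to the right and rows downward; lengths in mm; the calibration is good to about 2 mm. A picture is of the moment at which its call begins.
- manip.close_job(): hands the job in, once; it reports no verdict.
The state is a dict: "t": time; "joint_pos": joint angles; "joint_vel": joint speeds; "tau": joint torques, N m; "position": TCP position; "ee_rot": TCP orientation; "ft_force": force on the tool from outside, world axes, zero at the start; "wrist_torque": the same for the moment, N m; "finger_gap": opening from 0.0 (shut) to 1.0 (fully open).
Only numpy, scipy, OpenCV 4.12 (cv2) and the standard library are available. Lean on these libraries where they do the work, as an engineer would, in place of code of your own. Each camera call takes 0.05 s, during which the arm holds its last target.

## Working session

There is one attempt and no reset: what is moved stays moved. The work goes in short steps, Python scripts to look and compute and a shell command to move; the robot and the scene stay as the last step left them, time stands still between calls to the robot, and variables do not carry over. Pictures are saved under pics/ and viewed, and the job is handed in when it is done.

```bash
ls; mkdir -p pics
cat > h.py <<'E'
import numpy as np, cv2
from plant import manip
def snap(name,fn):
    c=manip.camera(name); cv2.imwrite('pics/'+fn+'.png',c['color'][:,:,::-1]); np.savez(''+fn+'.npz',**{k:np.array(v) for k,v in c.items()}); return c
def load(fn): return np.load(''+fn+'.npz')
def pts(c):
    d=c['depth']; h,w=d.shape; f=h/2/np.tan(np.radians(float(c['vertical_fov']))/2)
    u,v=np.meshgrid(np.arange(w),np.arange(h))
    P=np.stack([(u-c['cx'])/f*d,(v-c['cy'])/f*d,d],-1)
    return (P-c['t'])@c['R']
E
python3 - <<'E'
from h import *
for n in ['scene','side','wrist']: snap(n,n+'0')
s=manip.observe(); print(s)
E
```

```text
pics
{'t': 0.15, 'joint_pos': array([-0.14954524,  0.42653422,  0.07386685,  1.60644343, -0.03408562,
        1.11077343, -0.06707697]), 'joint_vel': array([-0.00054677, -0.00182481,  0.00139364, -0.00169142, -0.00164767,
        0.00048955, -0.00177217]), 'tau': array([ 3.71428541e-03, -9.36296225e+01,  3.66915867e+00, -4.54431260e+01,
       -4.87569754e-02,  1.79132586e-02,  2.30669798e-05]), 'position': array([ 6.74679987e+02, -2.94372324e-03,  2.04980212e+02]), 'ee_rot': array([-2.92260325e-04,  7.07094876e-01,  7.07118543e-01, -3.41690438e-04]), 'ft_force': array([ 0.59445102,  0.10779574, -0.23105218]), 'wrist_torque': array([-0.00919368, -0.04926744,  0.03388486]), 'finger_gap': 1.0016819082036634}
```

View pics/scene0.png

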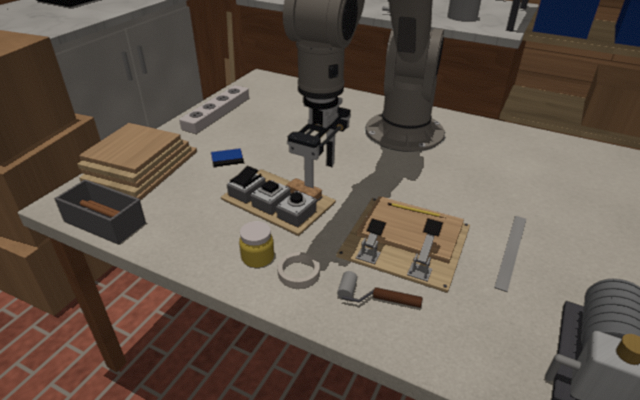

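View pics/side0.png

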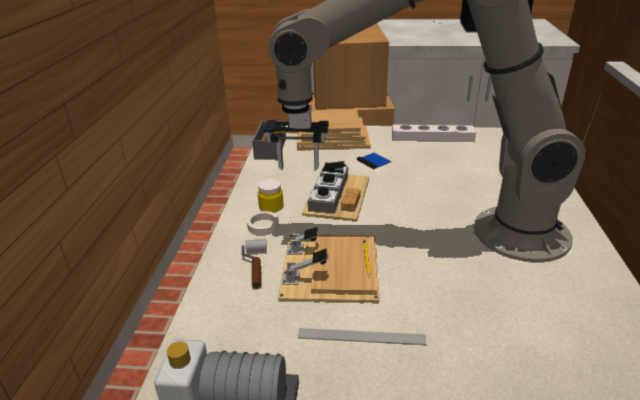

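View pics/wrist0.png

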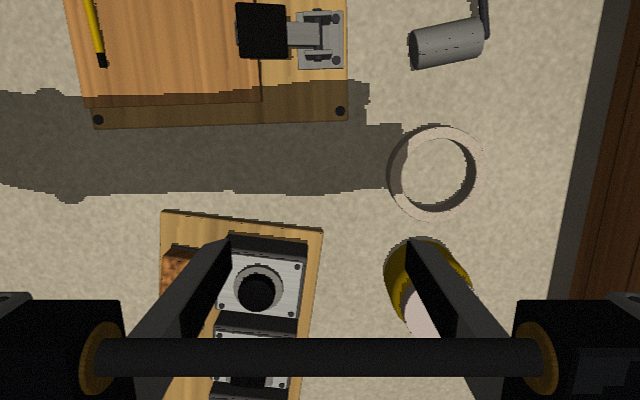

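The scene view shows the jig on the robot's left, with the long pad at about (433,228) and the short pad at (375,227). The panel is on the right: rocker (243,180), middle button (268,195), and the round button by the wrist view at (295,205). Next I'll measure the positions.

Run:
```python
from h import *
s=load('scene0'); im=s['color'][:,:,::-1]
a=cv2.resize(im[155:235,215:345],None,fx=6,fy=6,interpolation=cv2.INTER_CUBIC)
b=cv2.resize(im[190:290,335:475],None,fx=5,fy=5,interpolation=cv2.INTER_CUBIC)
cv2.imwrite('pics/c1.png',a);cv2.imwrite('pics/c2.png',b)
for n in ['scene0','side0','wrist0']:
    c=load(n);P=pts(c);g=c['color'].astype(int)
    # top-down map
    ok=(c['depth']>0)&(P[...,2]>30)&(P[...,2]<115)&(P[...,0]>450)&(P[...,0]<900)&(abs(P[...,1])<450)
    dark=ok&(g.max(-1)<45)
    m,l,st,_=cv2.connectedComponentsWithStats(dark.astype(np.uint8))
    print(n)
    for i in range(1,m):
        if st[i,4]>25:
            q=P[l==i]; print(st[i].tolist(),np.median(q,0).round(),q.min(0).round(),q.max(0).round())
```

```text
scene0
[231, 167, 30, 21, 308] [ 601. -272.   70.] [ 562. -310.   55.] [ 639. -250.   83.]
[246, 181, 32, 16, 187] [ 612. -196.   72.] [ 561. -254.   31.] [ 639. -171.   77.]
[271, 191, 31, 19, 169] [ 622. -108.   68.] [ 568. -163.   31.] [651. -84.  79.]
[297, 203, 18, 17, 76] [624. -67.  38.] [588. -72.  30.] [665. -61.  46.]
[367, 219, 18, 16, 181] [636. 133.  71.] [615. 116.  63.] [654. 151.  80.]
[424, 219, 18, 17, 207] [598. 261.  92.] [579. 244.  82.] [614. 279. 102.]
side0
[323, 162, 22, 10, 138] [ 590. -260.   71.] [ 554. -301.   56.] [ 625. -247.   81.]
[324, 174, 10, 8, 70] [ 601. -176.   74.] [ 585. -207.   65.] [ 617. -160.   79.]
[319, 188, 9, 7, 60] [611. -89.  74.] [ 598. -109.   63.] [626. -78.  79.]
[305, 228, 12, 11, 94] [629. 138.  73.] [612. 115.  62.] [646. 159.  82.]
[313, 250, 13, 13, 112] [591. 270.  93.] [575. 246.  84.] [607. 286. 103.]
wrist0
[235, 2, 82, 57, 2779] [629. 133.  75.] [608. 113.  48.] [672. 153.  83.]
[304, 15, 27, 35, 205] [675. 147.  50.] [661. 123.  30.] [684. 148.  57.]
[96, 53, 12, 15, 123] [477. 116.  35.] [472. 110.  31.] [479. 122.  38.]
[305, 54, 27, 7, 98] [673. 117.  49.] [662. 115.  32.] [684. 118.  56.]
[228, 239, 79, 19, 692] [622. -66.  42.] [579. -72.  30.] [661. -60.  52.]
[169, 253, 16, 5, 35] [523. -76.  35.] [516. -78.  31.] [532. -74.  39.]
[242, 265, 38, 13, 73] [619. -78.  61.] [597. -89.  57.] [634. -76.  64.]
[238, 273, 37, 39, 1129] [614. -96.  77.] [ 595. -117.   62.] [631. -82.  80.]
[214, 313, 83, 22, 990] [ 606. -154.   42.] [ 562. -161.   30.] [ 649. -148.   53.]
[210, 377, 78, 23, 1205] [ 598. -241.   47.] [ 549. -251.   33.] [ 637. -193.   79.]
```

View pics/c1.png

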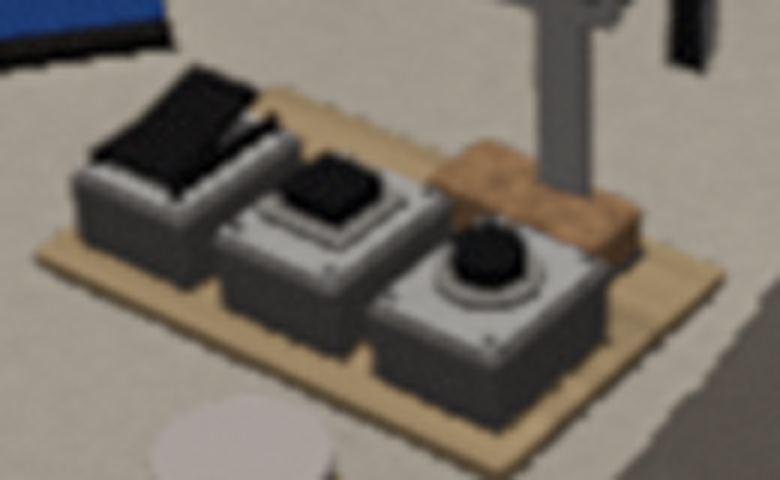

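View pics/c2.png

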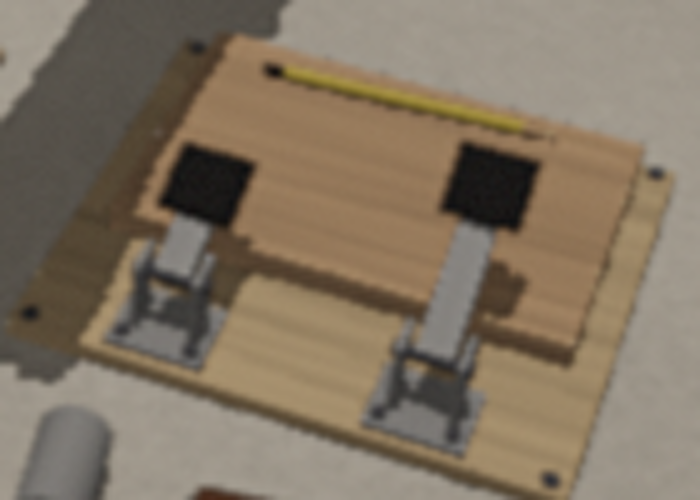

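```bash
python3 -m pendant '[[0.15,-0.06,0,0,0,0],[0.35,-0.14,0,0,0,0],[0.55,-0.22,0,0,0,0],[0.75,-0.32,0,0,0,0],[0.9,-0.4,0,0,0,0],[1,-0.42,0,0,0,0],[1,-0.42,0,0,0,0]]' 1 20
python3 - <<'E'
from h import *
c=snap('wrist','wrist1');P=pts(c);g=c['color'].astype(int)
ok=(c['depth']>0)&(P[...,2]>30)&(P[...,2]<115)
dark=ok&(g.max(-1)<45)
m,l,st,_=cv2.connectedComponentsWithStats(dark.astype(np.uint8))
for i in range(1,m):
    if st[i,4]>100:
        q=P[l==i]; print(st[i].tolist(),np.median(q,0).round(),q.min(0).round(),q.max(0).round())
E
```

```text
t: 1.02
position: [591.0, 201.1, 205.4]
ee_rot: [-0.0, 0.706, 0.708, 0.0]
ft_force: [0.7, -1.2, -0.4]
finger_gap: 0.296
[295, 99, 49, 54, 2358] [590. 263.  96.] [570. 242.  30.] [611. 282. 105.]
[386, 229, 27, 11, 111] [671. 152.  48.] [660. 149.  30.] [682. 155.  55.]
[363, 240, 16, 27, 163] [643. 148.  69.] [632. 128.  65.] [647. 154.  72.]
[336, 245, 11, 41, 189] [612. 133.  80.] [607. 114.  65.] [616. 153.  83.]
[304, 394, 49, 6, 155] [592. -61.  33.] [573. -67.  30.] [631. -59.  38.]
```

View pics/wrist1.png

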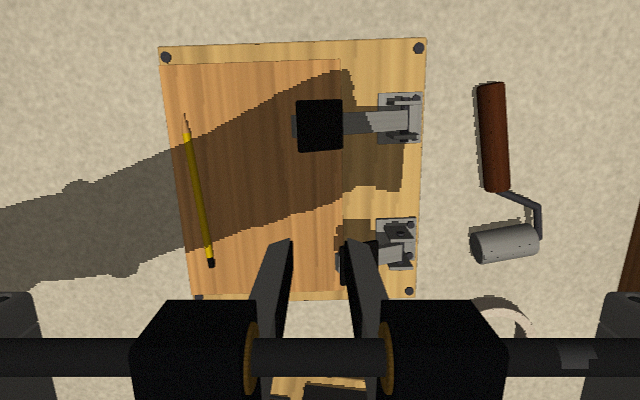

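The wrist view shows the long pad clearly at about (320,125), which works out to (590,263), and the short pad at about x 628, y 133, partly behind the fingers. I'm going above the long pad's final spot.

```bash
python3 -m pendant '[[0.12,-0.02,0.1,0,0,0],[0.25,-0.04,0.25,0,0,0],[0.31,-0.04,0.38,0,0,0],[0.31,-0.04,0.42,0,0,0],[0.31,-0.04,0.42,0,0,0]]' 1
python3 - <<'E'
from h import *
snap('side','side1')
c=snap('wrist','wrist2')
im=load('side1')['color'][:,:,::-1]; cv2.imwrite('pics/s1.png',cv2.resize(im[180:310,240:400],None,fx=5,fy=4.5))
E
```

```text
t: 1.7
position: [583.7, 260.2, 121.5]
ee_rot: [0.0, 0.708, 0.706, -0.0]
ft_force: [1.0, 0.3, -0.4]
finger_gap: 0.003
```

View pics/s1.png

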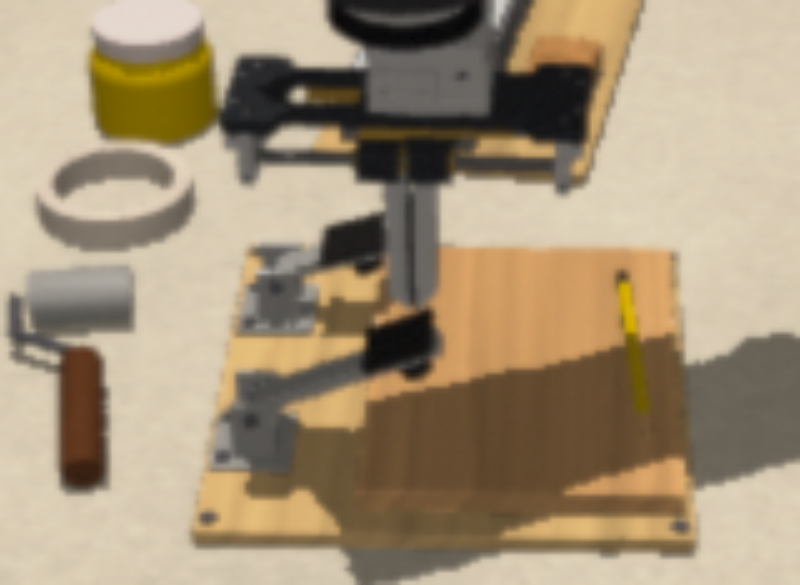

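View pics/wrist2.png

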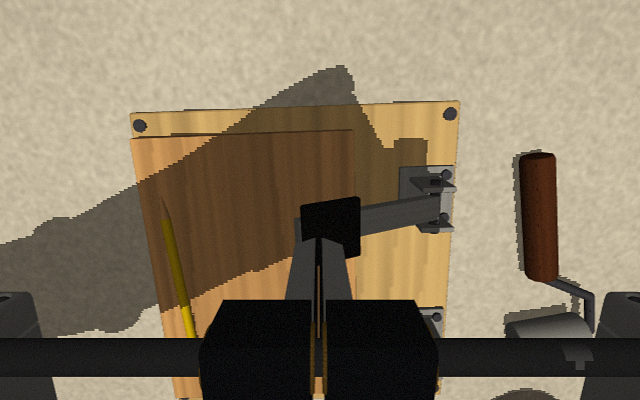

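The shut fingertips sit over the outer middle of the long pad (side crop about (412,300)). Pressing down.

```bash
python3 -m pendant '[[0.01,0,0.06,0,0,0],[0.01,0,0.11,0,0,0],[0.01,0,0.16,0,0,0],[0.01,0,0.2,0,0,0],[0.01,0,0.24,0,0,0],[0.01,0,0.28,0,0,0],[0.01,0,0.31,0,0,0],[0.01,0,0.31,0,0,0]]'
```

```text
t: 2.8
position: [582.9, 263.8, 58.9]
ee_rot: [-0.0, 0.707, 0.707, -0.0]
ft_force: [-0.5, -0.3, -0.0]
finger_gap: 0.007
```

```bash
python3 -m pendant '[[0,0,0.005,0,0,0],[0,0,0.01,0,0,0],[0,0,0.015,0,0,0],[0,0,0.015,0,0,0]]'
```

```text
t: 3.3
position: [583.1, 264.1, 57.2]
ee_rot: [0.0, 0.707, 0.707, 0.0]
ft_force: [-4.9, -1.4, 10.4]
finger_gap: 0.006
```

10 N at z 57, so the arm is on its stop. Retracting and moving to above the short pad.

```bash
python3 -m pendant '[[0,0,-0.1,0,0,0],[0,0,-0.25,0,0,0],[-0.1,0.04,-0.32,0,0,0],[-0.3,0.1,-0.32,0,0,0],[-0.5,0.17,-0.3,0,0,0],[-0.62,0.2,-0.28,0,0,0],[-0.65,0.2,-0.26,0,0,0],[-0.65,0.2,-0.26,0,0,0]]'
python3 - <<'E'
from h import *
for n in ['side','wrist','scene']:
    c=snap(n,n+'3');P=pts(c);g=c['color'].astype(int)
    ok=(c['depth']>0)&(P[...,2]>30)&(P[...,2]<108)&(P[...,1]>90)&(P[...,0]>500)
    m,l,st,_=cv2.connectedComponentsWithStats((ok&(g.max(-1)<45)).astype(np.uint8))
    print(n)
    for i in range(1,m):
        if st[i,4]>50:
            q=P[l==i]; print(st[i].tolist(),np.median(q,0).round(),q.min(0).round(),q.max(0).round())
im=load('side3')['color'][:,:,::-1]; cv2.imwrite('pics/s3.png',cv2.resize(im[180:310,240:400],None,fx=5,fy=4.5))
E
```

```text
t: 4.3
position: [622.7, 133.7, 108.4]
ee_rot: [-0.0, 0.707, 0.707, -0.0]
ft_force: [0.2, -0.3, 0.3]
finger_gap: 0.002
side
[304, 228, 13, 11, 93] [629. 142.  72.] [611. 119.  60.] [647. 158.  81.]
[317, 262, 14, 14, 139] [579. 269.  55.] [562. 245.  32.] [596. 288.  60.]
wrist
[211, 0, 75, 55, 3616] [579. 256.  58.] [559. 241.  46.] [601. 270.  61.]
[323, 30, 71, 6, 129] [648. 255.  48.] [624. 253.  43.] [667. 256.  53.]
[373, 40, 31, 11, 132] [664. 247.  48.] [657. 244.  30.] [676. 250.  57.]
[384, 188, 15, 9, 92] [672. 153.  49.] [667. 151.  30.] [679. 155.  52.]
[297, 199, 62, 60, 2550] [631. 140.  74.] [608. 114.  66.] [648. 154.  82.]
[384, 203, 14, 35, 174] [674. 132.  50.] [669. 122.  31.] [681. 148.  56.]
scene
[367, 219, 19, 16, 212] [635. 134.  72.] [614. 114.  63.] [653. 152.  80.]
[423, 230, 17, 13, 145] [586. 261.  55.] [566. 244.  51.] [604. 279.  59.]
[581, 325, 5, 25, 59] [769. 604.  81.] [732. 600.  56.] [783. 609.  93.]
```

View pics/s3.png

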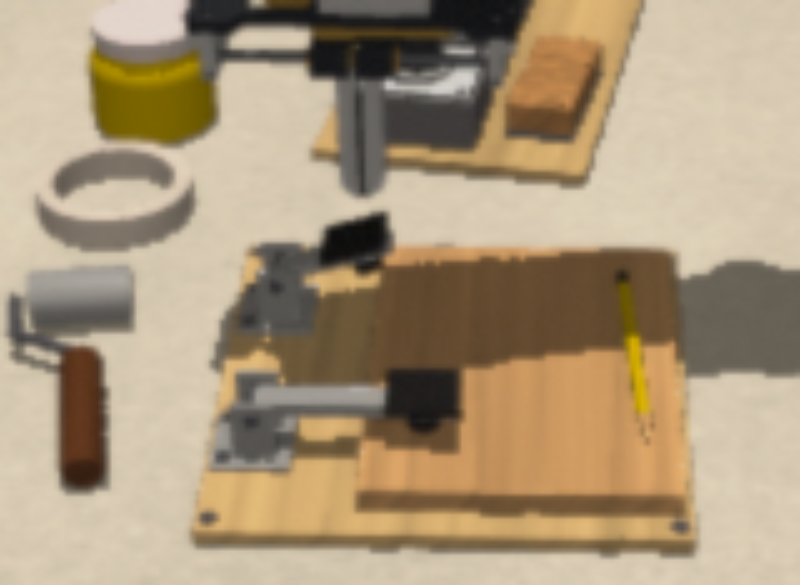

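View pics/wrist3.png

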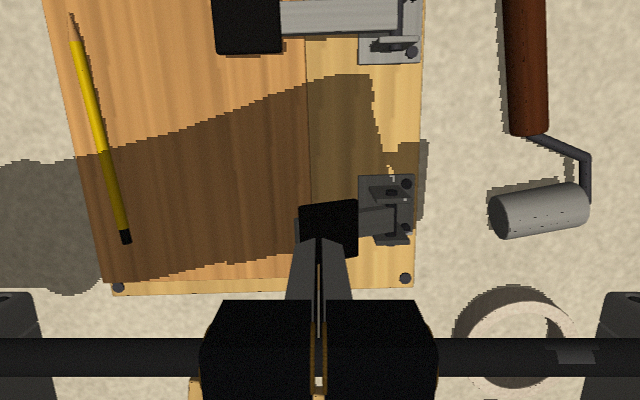

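The long arm is level (side crop (425,395), pad top about 57). The short pad is centred near (631,134), and the fingertips are over it. I'll press from z 108 to 57.

```bash
python3 -m pendant '[[0,0,0.05,0,0,0],[0,0,0.1,0,0,0],[0,0,0.14,0,0,0],[0,0,0.18,0,0,0],[0,0,0.21,0,0,0],[0,0,0.24,0,0,0],[0,0,0.252,0,0,0],[0,0,0.26,0,0,0]]';python3 -m pendant '[[0,0,0,0,0,0],[0,0,0.002,0,0,0]]'
```

```text
t: 5.45
position: [622.5, 134.1, 57.0]
ee_rot: [-0.0, 0.707, 0.707, -0.0]
ft_force: [-13.4, -1.7, 31.2]
finger_gap: 0.007
t: 5.7
position: [622.5, 134.1, 57.0]
ee_rot: [-0.0, 0.707, 0.707, -0.0]
ft_force: [-12.0, -1.6, 26.1]
finger_gap: 0.004
```

```bash
python3 -m pendant '[[0,0,-0.1,0,0,0],[0,0,-0.3,0,0,0],[-0.1,-0.02,-0.45,0,0,0],[-0.3,-0.06,-0.55,0,0,0],[-0.5,-0.12,-0.6,0,0,0],[-0.75,-0.2,-0.65,0,0,0],[-0.95,-0.22,-0.65,0,0,0],[-1,-0.22,-0.65,0,0,0]]'; python3 -m pendant '[[-0.2,0,0,0,0,0],[-0.45,0,0,0,0,0],[-0.7,0,0,0,0,0],[-0.9,0,0,0,0,0],[-1,0,0,0,0,0],[-1,0,0,0,0,0]]';python3 - <<'E'
from h import *
for n in ['side','wrist','scene']:
    c=snap(n,n+'4');P=pts(c);g=c['color'].astype(int)
    ok=(c['depth']>0)&(P[...,2]>48)&(P[...,2]<108)&(P[...,0]>500)&(abs(P[...,1])<360)
    m,l,st,_=cv2.connectedComponentsWithStats((ok&(g.max(-1)<45)).astype(np.uint8))
    print(n)
    for i in range(1,m):
        if st[i,4]>50:
            q=P[l==i]; print(st[i].tolist(),np.median(q,0).round(),q.min(0).round(),q.max(0).round())
    if n!='wrist':
        q=P[(P[...,2]>40)&(P[...,2]<62)&(g.min(-1)>90)&(g.max(-1)-g.min(-1)<40)&(P[...,0]>500)&(P[...,0]<700)&(P[...,1]<-30)&(P[...,1]>-340)][:,:2]
        print('housing rect',cv2.minAreaRect(q.astype(np.float32)))
im=load('side4')['color'][:,:,::-1]; cv2.imwrite('pics/s4.png',cv2.resize(im[140:310,240:400],None,fx=5,fy=3.5))
E
```

```text
t: 6.7
position: [578.8, -69.1, 187.0]
ee_rot: [0.001, 0.708, 0.706, 0.0]
ft_force: [-0.1, 0.1, -0.0]
finger_gap: 0.007
t: 7.45
position: [579.1, -266.3, 186.0]
ee_rot: [-0.0, 0.707, 0.707, -0.0]
ft_force: [0.0, 0.7, 0.6]
finger_gap: 0.0
side
[323, 162, 22, 11, 151] [ 590. -260.   69.] [ 553. -292.   57.] [ 626. -239.   83.]
[323, 174, 12, 8, 83] [ 601. -177.   73.] [ 582. -206.   61.] [ 619. -165.   79.]
[319, 188, 9, 7, 60] [611. -88.  73.] [ 598. -112.   65.] [625. -78.  79.]
[306, 235, 13, 8, 92] [623. 144.  55.] [605. 123.  50.] [640. 160.  60.]
[317, 263, 14, 10, 127] [580. 270.  55.] [562. 249.  50.] [597. 286.  60.]
housing rect ((601.8903198242188, -184.61512756347656), (255.83779907226562, 87.98796081542969), 81.94841003417969)
wrist
[348, 0, 34, 9, 231] [ 611. -117.   75.] [ 600. -119.   64.] [ 624. -113.   79.]
[302, 29, 106, 18, 168] [ 608. -136.   51.] [ 565. -142.   48.] [ 650. -130.   53.]
[289, 69, 107, 87, 714] [ 579. -219.   53.] [ 553. -231.   48.] [ 644. -160.   58.]
[322, 81, 51, 53, 2198] [ 601. -190.   78.] [ 581. -211.   62.] [ 621. -170.   80.]
[281, 163, 104, 47, 652] [ 579. -246.   53.] [ 544. -280.   48.] [ 637. -238.   56.]
[284, 172, 99, 74, 4690] [ 590. -275.   74.] [ 547. -309.   53.] [ 635. -245.   84.]
scene
[231, 167, 30, 21, 316] [ 600. -271.   70.] [ 563. -308.   54.] [ 633. -249.   82.]
[261, 180, 18, 13, 152] [ 611. -189.   74.] [ 585. -211.   61.] [ 627. -169.   81.]
[290, 192, 12, 11, 100] [624. -98.  75.] [ 601. -118.   63.] [636. -83.  81.]
[368, 225, 17, 13, 143] [630. 134.  55.] [611. 114.  50.] [648. 152.  59.]
[423, 230, 17, 13, 145] [587. 261.  56.] [568. 244.  50.] [604. 279.  60.]
housing rect ((606.3187255859375, -192.01866149902344), (249.48214721679688, 85.37145233154297), 82.96959686279297)
```

View pics/s4.png

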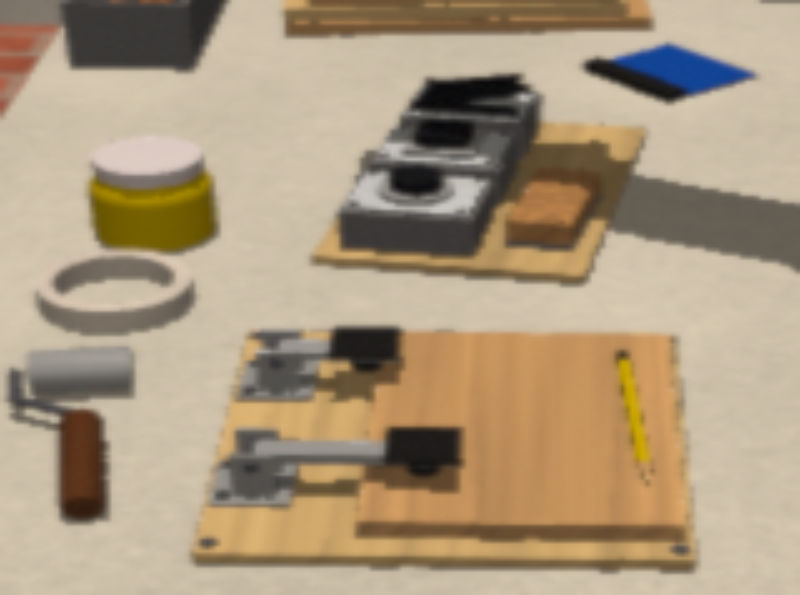

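View pics/wrist4.png

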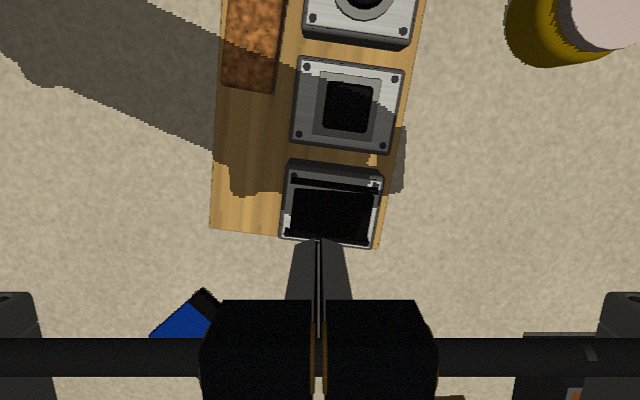

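Both arms are level (side crop pads at (365,345) and (425,445)). The wrist view shows the square button at (348,107), i.e. (601,-190), which puts the rocker centre at about (592,-279) and the press point at (568,-276). Pressing the rocker.

```bash
python3 -m pendant '[[-0.03,-0.04,0.1,0,0,0],[-0.05,-0.06,0.25,0,0,0],[-0.05,-0.06,0.38,0,0,0],[-0.05,-0.06,0.45,0,0,0],[-0.05,-0.06,0.45,0,0,0]]'
python3 - <<'E'
from h import *
snap('side','side5')
im=load('side5')['color'][:,:,::-1]; cv2.imwrite('pics/s5.png',cv2.resize(im[110:230,260:400],None,fx=5.5,fy=5))
snap('wrist','wrist5')
E
```

```text
t: 8.22
position: [566.9, -274.9, 95.6]
ee_rot: [-0.001, 0.707, 0.708, -0.0]
ft_force: [0.2, -0.5, 0.7]
finger_gap: 0.004
```

View pics/s5.png

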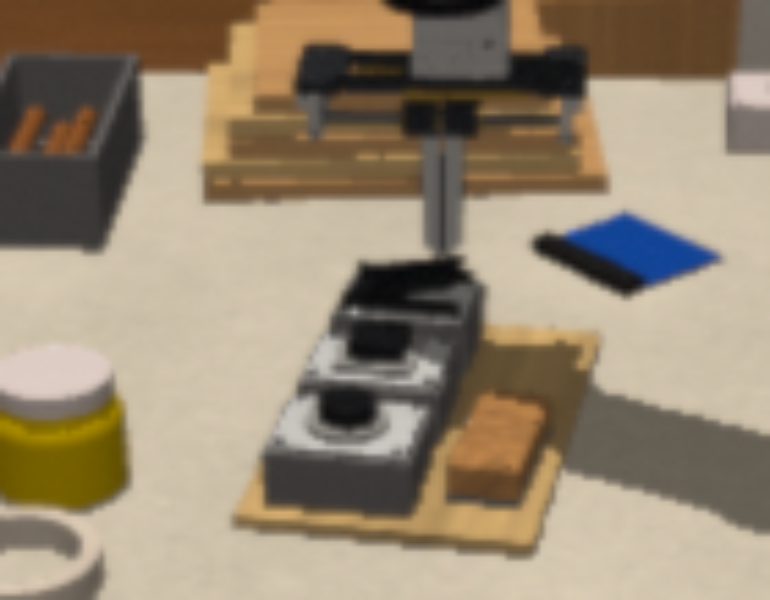

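View pics/wrist5.png

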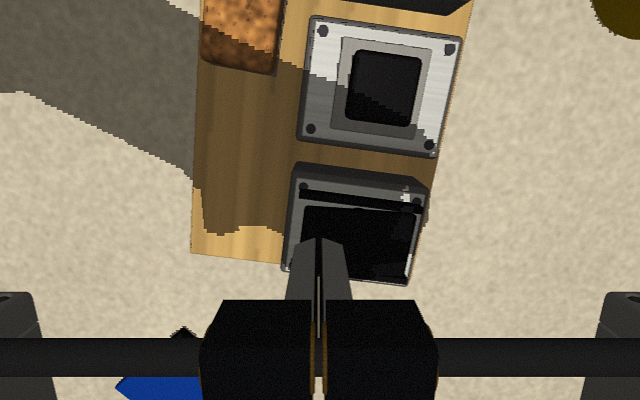

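The fingertips are over the near, raised half of the rocker (side crop (440,250)). Pressing.

```bash
python3 -m pendant '[[0,0,0.03,0,0,0],[0,0,0.06,0,0,0],[0,0,0.08,0,0,0],[0,0,0.095,0,0,0],[0,0,0.11,0,0,0],[0,0,0.12,0,0,0],[0,0,0.12,0,0,0]]';python3 -m pendant '[[0,0,0.005,0,0,0],[0,0,0.005,0,0,0]]'
```

```text
t: 9.2
position: [566.8, -276.1, 71.9]
ee_rot: [-0.0, 0.707, 0.707, -0.0]
ft_force: [-0.5, 0.2, 0.6]
finger_gap: 0.007
t: 9.45
position: [566.9, -276.0, 71.1]
ee_rot: [-0.0, 0.707, 0.707, -0.0]
ft_force: [-2.4, -0.7, 3.7]
finger_gap: 0.005
```

```bash
python3 -m pendant '[[0,0,0.005,0,0,0],[0,0,0.01,0,0,0],[0,0,0.01,0,0,0]]'
```

```text
t: 9.82
position: [567.0, -276.2, 70.3]
ee_rot: [0.0, 0.707, 0.707, 0.0]
ft_force: [-9.8, 3.1, 22.6]
finger_gap: 0.003
```

Stop reached (23 N at z 70). Lifting and moving towards the round button, high over the square one.

```bash
python3 -m pendant '[[0,0,-0.1,0,0,0],[0,0,-0.3,0,0,0],[0.1,0.03,-0.4,0,0,0],[0.3,0.08,-0.4,0,0,0],[0.55,0.15,-0.4,0,0,0],[0.8,0.21,-0.4,0,0,0],[0.88,0.23,-0.4,0,0,0],[0.88,0.23,-0.4,0,0,0]]'
python3 - <<'E'
from h import *
c=snap('side','side6')
im=c['color'][:,:,::-1]; cv2.imwrite('pics/s6.png',cv2.resize(im[110:230,260:400],None,fx=5.5,fy=5))
im=snap('scene','scene6')['color'][:,:,::-1]; cv2.imwrite('pics/sc6.png',cv2.resize(im[155:235,215:345],None,fx=6,fy=6,interpolation=cv2.INTER_CUBIC))
snap('wrist','wrist6')
E
```

```text
t: 10.82
position: [613.4, -99.2, 149.5]
ee_rot: [0.0, 0.706, 0.708, 0.0]
ft_force: [-0.6, -0.6, -0.2]
finger_gap: 0.004
```

View pics/s6.png

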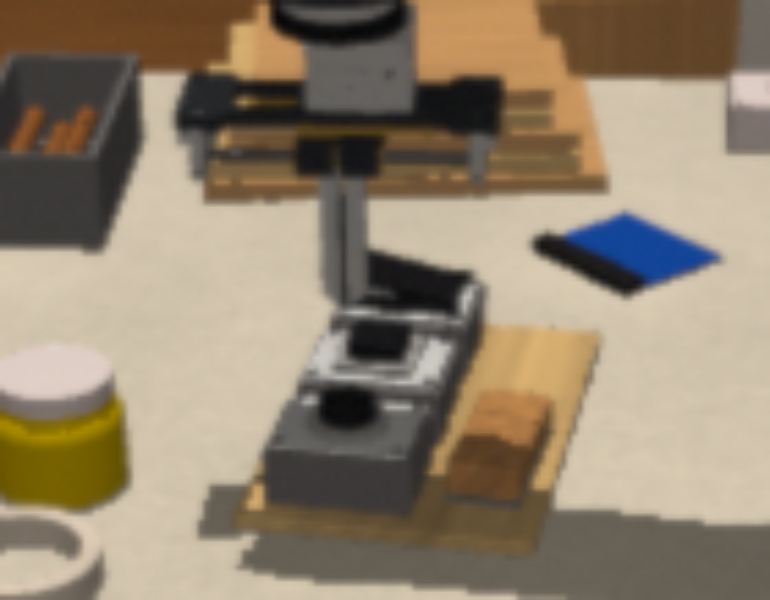

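View pics/sc6.png

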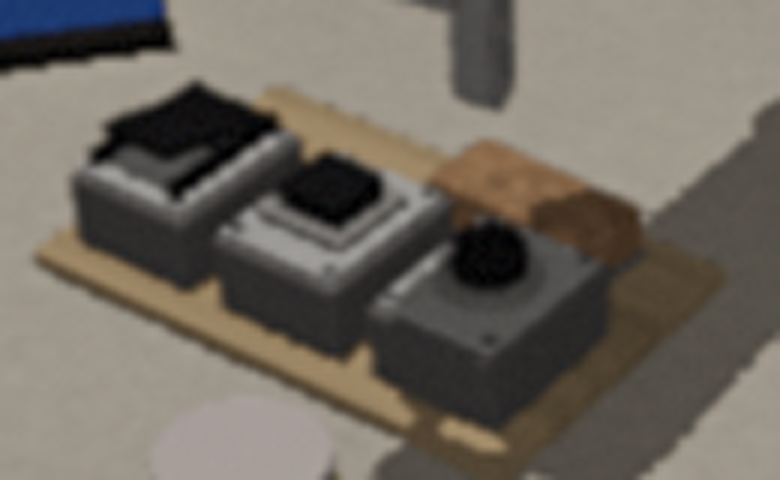

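View pics/wrist6.png

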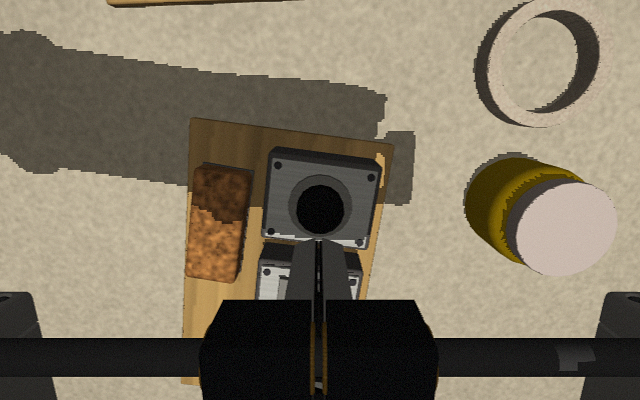

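The rocker is tipped (near half down, scene crop (190,125)). The round button is at about (320,208) in the wrist view. Checking its position.

Run:
```python
from h import *
for n in ['wrist6','scene6','side6']:
    c=load(n);P=pts(c)
    ok=(c['depth']>0)&(P[...,2]>72)&(P[...,2]<84)&(P[...,1]>-130)&(P[...,1]<-65)&(P[...,0]>570)&(P[...,0]<660)
    q=P[ok];print(n,len(q),q.mean(0).round(1),q.min(0).round(),q.max(0).round())
```

```text
wrist6 1757 [613.  -99.5  77.5] [ 595. -118.   72.] [631. -83.  80.]
scene6 93 [ 619.2 -100.7   75.3] [ 599. -117.   72.] [637. -84.  80.]
side6 49 [612.5 -95.4  74.9] [ 596. -113.   72.] [628. -77.  79.]
```

```bash
python3 -m pendant '[[0,0,0.1,0,0,0],[0,0,0.2,0,0,0],[0,0,0.29,0,0,0],[0,0,0.34,0,0,0],[0,0,0.37,0,0,0],[0,0,0.39,0,0,0],[0,0,0.402,0,0,0],[0,0,0.402,0,0,0]]'
```

```text
t: 11.98
position: [612.9, -100.4, 69.3]
ee_rot: [0.0, 0.707, 0.707, -0.0]
ft_force: [-5.1, -1.7, 7.4]
finger_gap: 0.002
```

```bash
python3 -m pendant '[[0,0,0.005,0,0,0],[0,0,0.008,0,0,0],[0,0,0.008,0,0,0]]';  python3 -m pendant '[[0,0,-0.03,0,0,0],[0,0,-0.1,0,0,0],[0,0,-0.25,0,0,0],[0,0,-0.45,0,0,0],[0,0,-0.6,0,0,0],[0,0,-0.65,0,0,0],[0,0,-0.65,0,0,0]]'
python3 - <<'E'
from h import *
for n in ['side','scene','wrist']:
    c=snap(n,n+'7');P=pts(c);g=c['color'].astype(int)
    ok=(c['depth']>0)&(P[...,2]>48)&(P[...,2]<108)&(P[...,0]>500)&(abs(P[...,1])<360)
    m,l,st,_=cv2.connectedComponentsWithStats((ok&(g.max(-1)<45)).astype(np.uint8))
    print(n)
    for i in range(1,m):
        if st[i,4]>45:
            q=P[l==i]; print(np.median(q,0).round(),q.min(0).round(),q.max(0).round())
    if n=='side':cv2.imwrite('pics/s7.png',cv2.resize(c['color'][110:310,240:400,::-1],None,fx=5,fy=3))
c0=load('scene0')['color'].astype(int);c1=load('scene7')['color'].astype(int)
E
```

```text
t: 12.35
position: [613.1, -100.5, 69.0]
ee_rot: [0.0, 0.707, 0.707, 0.0]
ft_force: [-11.7, -1.2, 26.0]
finger_gap: 0.003
t: 13.22
position: [613.1, -99.9, 197.4]
ee_rot: [0.0, 0.707, 0.707, 0.0]
ft_force: [0.2, -1.0, 0.0]
finger_gap: 0.002
side
[ 589. -263.   69.] [ 553. -296.   55.] [ 625. -241.   83.]
[ 601. -176.   74.] [ 585. -201.   63.] [ 616. -160.   79.]
[612. -89.  73.] [ 598. -114.   62.] [628. -74.  78.]
[622. 141.  55.] [606. 123.  48.] [639. 159.  60.]
[579. 269.  55.] [562. 247.  49.] [597. 286.  59.]
scene
[ 601. -268.   71.] [ 557. -309.   56.] [ 634. -249.   86.]
[ 612. -187.   74.] [ 590. -211.   63.] [ 627. -170.   78.]
[624. -98.  74.] [ 603. -121.   59.] [636. -84.  81.]
[631. 134.  56.] [611. 115.  51.] [647. 151.  59.]
[587. 262.  56.] [566. 243.  52.] [608. 279.  60.]
wrist
[614. -70.  53.] [ 567. -122.   48.] [660. -59.  58.]
[613. -99.  78.] [ 594. -122.   62.] [632. -83.  80.]
[ 578. -151.   50.] [ 562. -153.   48.] [ 594. -148.   53.]
[ 612. -292.   81.] [ 608. -303.   79.] [ 616. -282.   83.]
```

View pics/s7.png

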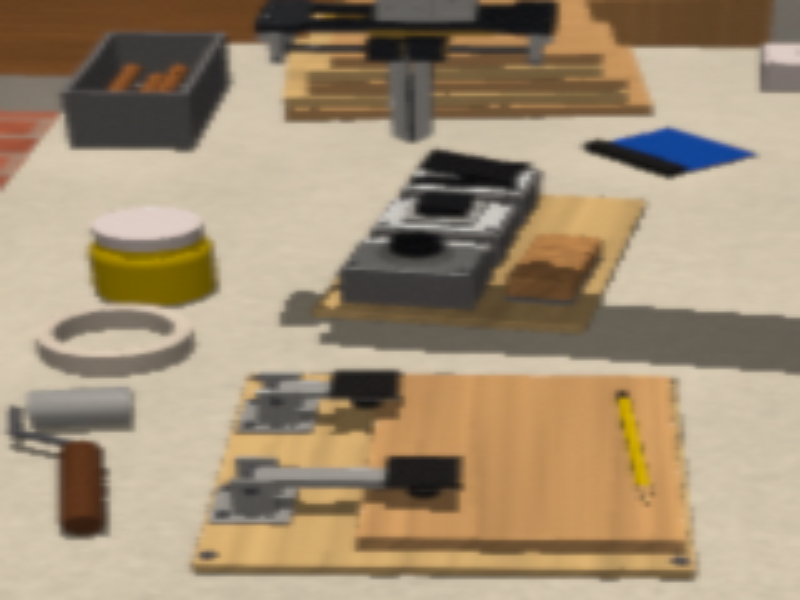

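View pics/scene7.png

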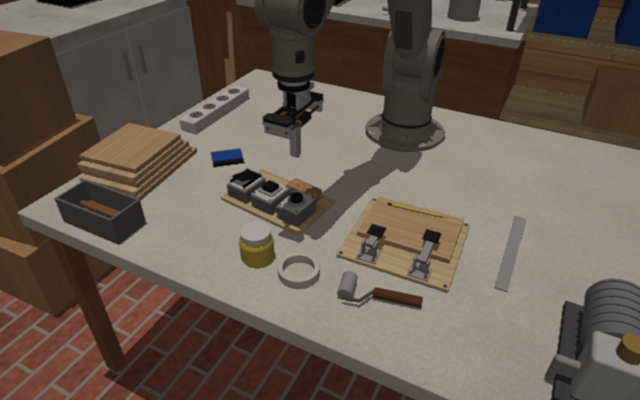

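Both arms are level, the round button is back out at 78 mm, and nothing has shifted. One last check of the rocker tilt before and after.

Run:
```python
from h import *
for n in ['scene0','scene7','side0','side7']:
    c=load(n);P=pts(c);g=c['color'].astype(int)
    ok=(P[...,2]>60)&(P[...,2]<95)&(g.max(-1)<45)&(P[...,1]<-240)&(P[...,1]>-300)&(P[...,0]>555)&(P[...,0]<640)
    q=P[ok]; x=q[:,0];z=q[:,2]
    print(n,len(q),[round(float(np.percentile(z[(x>a)&(x<a+20)],80)),1) for a in (560,580,600,615)])
a=load('scene0');b=load('scene7');Pa=pts(a)
d=np.abs(a['color'].astype(int)-b['color']).max(-1)
print('board region diff px', (d[200:250,380:470]>40).sum())
manip.close_job()
```

```text
scene0 289 [79.4, 76.7, 71.4, 68.2]
scene7 216 [69.6, 73.6, 78.3, 80.9]
side0 130 [78.3, 74.5, 69.6, 67.7]
side7 140 [69.3, 73.7, 78.9, 79.1]
board region diff px 425
the job is handed in; nothing more can be done
```

The job is done in the order asked and handed in at about 13.4 s. I used shut fingertips throughout:

| Step | Where it stopped | Last check |
|---|---|---|
| Long arm pushed down | stop at z 57 mm, 10 N | level in the side view, and still down after the later steps |
| Short arm pushed down | stop at z 57 mm, 26–31 N | level in the side view, and still down after the later steps |
| Rocker, near half pressed | stop at z 70 mm, 23 N | near side went from about 79 to 69 mm, far side from about 68 to 80 mm |
| Round button pressed | fully in at z 69 mm, 26 N | top back out at about 78 mm |

I did not touch the square button, and its measured height did not change. The board, the pencil and the things round about looked unmoved in the final pictures.

- **Board check:** a before-and-after picture comparison over the board area showed 425 changed pixels. I put this down to the lowered arm and moved shadows, but did not look into it further.
- **Camera agreement:** the cameras disagreed by 5–10 mm in x and up to about 13 mm in y. I went by the wrist camera, and the contact heights matched the given geometry.

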